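Lock the tube rack to the bench strut with the blue T-bolt

TASK

The white tube rack stands on a slotted strut and still has to be locked to it. Take the blue-handled T-bolt from the grey stand, lower it through the window in the rack's dark foot plate with its handle in line with the slot until its collar rests on the plate, then turn it a quarter turn, either way, so that its head catches under the lips, and let go of it. Leave the red plug and the stack of dishes where they are.

Things in the scene. Friction and masses are not known exactly. Their poses are not given: they have to be found in the camera images.
- t_bolt: T-bolt, BLUE handle, upright in a well of the 36 mm high grey stand. Origin: on its axis, underside of the round collar (48 mm wide, 5 thick; all mm), which rests on the stand. Blue handle: 44 long in x, 12 thick in y, 5 to 45 above origin; pinch its thickness. Steel head: 48 long in x, 16 wide in y, 17 to 27 below origin, on a 16 mm shank; lies as the handle does. z up. Half turn: same.
- window (a point): Centre of the window in the dark foot plate, at its top face, 45 mm above the bench; fixed. x: along the slot to the rack (robot's left), y across, z up. Window and strut slot 30 wide (y); window 70 long (x). Plate and lips 5 thick each; below them a cavity 60 wide, 30 deep. Seated collar lies on the plate, origin at this height, and turns freely. White rack 105 away at +x, 125 high.
- plug: Blanking plug with a RED handle in the stand's other well, 95 mm from the T-bolt (which well is which varies). Collar, handle and origin as the T-bolt's, but no hammer head: it cannot lock. Bystander.
- dishes: Stack of two closed plum-coloured culture dishes, 92 mm across, 32 mm high, loose on the bench beyond the work; origin at the centre of its underside. Bystander.
Things that resemble listed ones, but are neither listed nor needed, are in the scene too. Leave any turquoise or yellow look-alike of the t_bolt alone.

How it is judged:
On the way, in this order (a step that is already met when the one before it is completed fails the run):
1. the head of the T-bolt is below the lips with its handle still in line with the slot (horizontal distance between t_bolt and window below 0.016 m and y of t_bolt in the frame of window between -0.012 and 0.012 m and z of t_bolt in the frame of window below 0.006 m and angle between the x axis of t_bolt and the x axis of window, either way round below 0.4 rad), for 0.1 s.
2. the T-bolt, head still below the lips, has been turned across the slot (horizontal distance between t_bolt and window below 0.016 m and y of t_bolt in the frame of window between -0.012 and 0.012 m and z of t_bolt in the frame of window below 0.006 m and angle between the x axis of t_bolt and the y axis of window, either way round below 0.3 rad), for 0.1 s.
At the end, for the whole second after the job is handed in: The T-bolt stands upright in the window, its collar within 4 mm of the plate's top and its axis within 16 mm of the window's centre (12 mm across the slot), its head across the slot within 17 degrees, released and at rest; the red plug and the dishes were not disturbed (horizontal distance between t_bolt and window below 0.016 m and y of t_bolt in the frame of window between -0.012 and 0.012 m and z of t_bolt in the frame of window between -0.004 and 0.004 m and angle between t_bolt's own z axis and vertical below 0.12 rad and angle between the x axis of t_bolt and the y axis of window, either way round below 0.3 rad and linear speed of t_bolt below 0.02 m/s); the robot touches nothing.
It fails at once if the red plug was moved more than 30 mm (distance of plug from where it was at the start of the episode above 0.03 m).
It fails at once if the dishes were moved more than 30 mm (distance of dishes from where it was at the start of the episode above 0.03 m).
It also fails if it takes over 42 s, if anything falls off the work surface, if the arm or the gripper's body presses on something with over 40 N, if the wrist force passes 120 N, or if a joint passes its speed limit or range.

ROBOT

A 6-joint arm with a two-finger parallel gripper is mounted at the origin on the work surface. World frame = base frame: x ahead of the robot, y to its left, z up, the work surface at z = 0. Lengths are in m, angles in rad, forces in N, time in s.
With the tool pointing down it reaches from about 0.425 to 0.95 m from the base axis. Payload 3.5 kg.
Tool frame: the origin (TCP) lies at the very end of the fingers, on their centre line; the grasp point (between the pads) lies 19 mm behind it; z points along the fingers, y is the line along which they close (so a half turn about z gives the same grasp; the last joint's range is limited). The gripper opens to 85 mm and grips with 20 to 120 N. Pads are 22 mm wide; open, the fingers measure 114 mm over their backs; the gripper's body (76 mm by 85 mm) begins 54 mm behind the grasp point. The pads swing forward as they close: fully open they stand 13 mm farther back than shut.
Start: joints at [-1.415, 0.286, 1.577, -0, 1.279, -0.15], TCP at [0.203, -0.644, 0.231] pointing down, gripper open.
Joint ranges: [-2.77, 2.77], [-0.9, 2.22], [0.21, 2.48], [-1.53, 4.67], [0.24, 2.81], [-2.84, 2.84]. Speed limits (rad/s): [2.79, 2.79, 3.14, 3.14, 3.14, 3.14].

INTERFACE

Orientations are given as a unit quaternion [x, y, z, w].
In Python, from plant import get_state, read_camera, sign_off, recognise gives the robot as it stands.
- The arm moves only by the tool arm_command, never from a script. Its argument "steps" is a list of rows, each an object with "translation": the shift along the tool's x, y, z scaled (see below), a list of three; "twist": the turn, a rotation vector about the tool's x, y, z scaled (see below), a list of three; "fingers": the opening, from -1 (shut) to 1 (fully open). In form: [{"translation": [x, y, z], "twist": [rx, ry, rz], "fingers": fingers}, ...]. A call has 1 to 5 rows; each row is the pose to reach, as a shift and turn from the pose commanded when the call began, along the tool's axes at that moment; what a row does not reach only later rows make up. The controller multiplies each number of a shift by 75 cm and each number of a turn by 60 degrees. A row lasts 1/8 s, in which the tool goes at most 62.5 mm and 10.7 degrees, less where a joint would pass 70% of its speed; a pose out of reach is approached as far as the arm can. A call with a number of a shift or a turn outside -1 to 1 is refused whole. A call with a gripper value outside its range is refused whole. The fingers move at their own pace and stop on an object; "grip_force" is the grip in N (left out, the last holds). Time passes only in rows, so rows that repeat a pose let the fingers close. It gives the time, the measured TCP pose, the force, the opening and the grip force at its end, in the units of the state.
- get_state(): the state, without advancing time (a new reading comes with each control period).
- read_camera(name): name is "side" or "top"; returns a dict with "pixels" (480x640x3 uint8, red, green, blue), "K" (3x3 intrinsics, pixels), "R" (3x3) and "t" (3): a world point X has camera coordinates R X + t. Camera axes: x right, y down, z forward; pixel columns grow to the right and rows downward; lengths in m; the calibration is good to about 2 mm. A picture is of the moment at which its call begins. There is no depth.
- sign_off(): hands the job in; it is judged then, once.
Trained networks look in a picture, given as the dict that the camera call returned (one of the last four; its "shot" number tells which), for a name from the list of things; names that differ only in an ending like _2 or _b are one class to them, and where a whole thing is asked for, a point or a joint stands for the part that bears it (a point fixed in the world has none). Each returns a list of dicts, best first, with "conf" (0 to 1); they miss things now and then, are a little off and sometimes report something else, mostly with a low value. They report only what shows in the picture. A call takes as long as a camera call. They do not tell look-alikes from the thing itself.
- recognise(picture, query): "point" ([row, column] in pixels, amid what is visible of it).
The state is a dict: "time": time; "qpos": joint angles; "dq": joint speeds; "joint_efforts": joint torques, N m; "eef_pos": TCP position; "tcp_rot": TCP orientation; "contact_force": force on the tool from outside, world axes, zero at the start; "wrist_torque": the same for the moment, N m; "opening": opening from 0.0 (shut) to 1.0 (fully open); "finger_force": force on a finger pad.
Only numpy, scipy, OpenCV 4.12 (cv2) and the standard library are available. Lean on these libraries where they do the work, as an engineer would, in place of code of your own. Each camera call takes 0.05 s, during which the arm holds its last target. There are 200 camera calls.

## Working session

There is one attempt and no reset: what is moved stays moved. The work goes in short steps, Python scripts to look and compute and a tool call to move; the robot and the scene stay as the last step left them, time stands still between calls to the robot, and variables do not carry over. Pictures are saved under pics/ and viewed, at most 10 in all, crops included, and the job is handed in when it is done.

Besides the shell and the picture viewer there is one more tool, called after ">>>" as name(argument=value, ...) on one line, values as JSON. arm_command: Moves the arm, as the interface text tells. Shifts and turns lie within -1 to 1; 1 stands for 75 cm of shift or 60 degrees of turn. Its arguments: {"type":"object","properties":{"steps":{"type":"array"},"grip_force":{"type":"number"}},"required":["steps"]}

```bash
mkdir -p pics; python3 - <<'E'
from plant import *
import cv2,numpy as np
for n in ("side","top"):
    p=read_camera(n); cv2.imwrite(f"pics/{n}0.png",p["pixels"][:,:,::-1])
    print(n,p["K"],p["R"],p["t"])
    for q in ("t_bolt","plug","dishes","window"):
        try: print(q,[(np.round(d["point"]),round(d["conf"],2)) for d in recognise(p,q)])
        except Exception as e: print(q,e)
s=get_state();print(s["time"],s["eef_pos"],s["tcp_rot"],s["contact_force"])
E
```

```text
side [[570.60526002   0.         326.51183469]
 [  0.         570.60526002 241.9182403 ]
 [  0.           0.           1.        ]] [[ 0.90287424 -0.42989924  0.00218019]
 [-0.29700012 -0.62741007 -0.71982466]
 [ 0.31081995  0.64926362 -0.69415251]] [-0.56470831  0.2115216   0.93320494]
t_bolt [(array([347., 422.]), 0.82), (array([280., 418.]), 0.6), (array([302., 366.]), 0.57)]
plug [(array([310., 310.]), 0.68), (array([304., 363.]), 0.43)]
dishes [(array([205., 377.]), 0.95), (array([302., 366.]), 0.35)]
window [(array([166., 244.]), 0.8)]
top [[585.01550091   0.         325.71492494]
 [  0.         585.01550091 239.3943131 ]
 [  0.           0.           1.        ]] [[-0.00185941 -0.99929249 -0.03756415]
 [-0.99841969  0.00396501 -0.05605711]
 [ 0.05616639  0.03740056 -0.99772067]] [-0.00636677  0.63099095  0.92395005]
t_bolt [(array([224., 500.]), 0.78), (array([176., 426.]), 0.74), (array([251., 434.]), 0.59)]
plug [(array([309., 420.]), 0.96)]
dishes [(array([153., 278.]), 0.76)]
window [(array([280., 128.]), 0.96), (array([249., 433.]), 0.69)]
0.5 [ 0.20323677 -0.64364454  0.23129115] [ 9.88331019e-01  1.52321356e-01  3.76747925e-06 -3.49124955e-05] [-0.20662061 -1.0781205  -0.41119011]
```

View pics/side0.png

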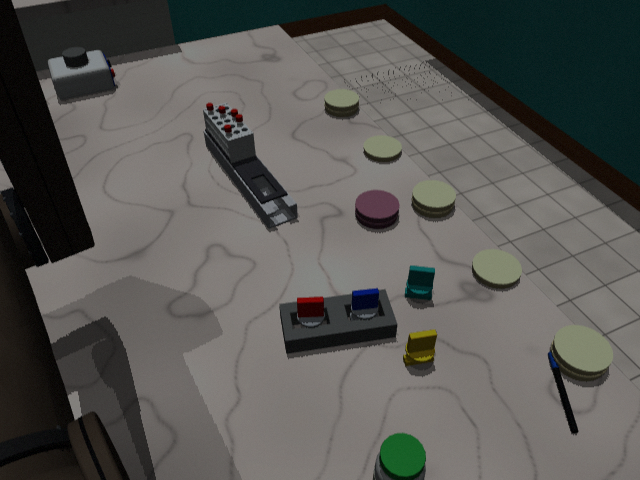

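View pics/top0.png

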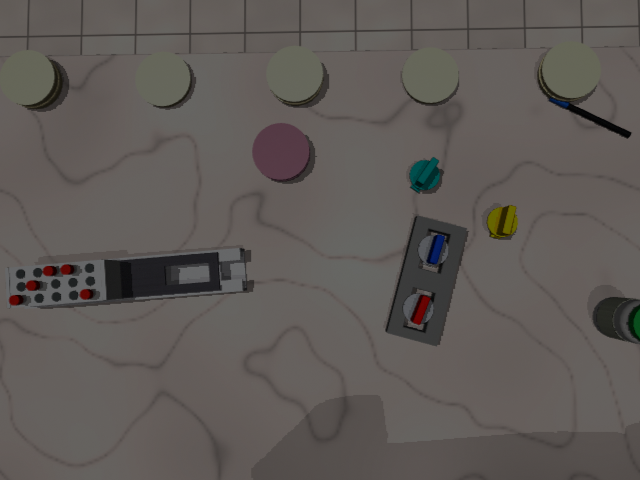

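In the top view, blue-handled bolts and look-alikes are the turquoise one at (425,175), the yellow one at (503,220), the red plug at (421,309) and the blue T-bolt at (436,249). The blue one, in the grey stand's well, fits the description. The window in the dark plate is near (193,274), with the rack to its left (+y). I'll confirm this in one enlarged crop.

```bash
python3 - <<'E'
import cv2,numpy as np
t=cv2.imread("pics/top0.png")
a=cv2.resize(t[210:340,375:475],None,fx=4,fy=4,interpolation=cv2.INTER_CUBIC)[:,:400]
b=cv2.resize(t[235:315,160:260],None,fx=4,fy=4,interpolation=cv2.INTER_CUBIC)
b=cv2.convertScaleAbs(b,alpha=2)
c=np.zeros((520,800,3),np.uint8);c[:520,:400]=a;c[:320,400:]=b
cv2.imwrite("pics/crop1.png",c)
E
```

```text
(no output)
```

View pics/crop1.png

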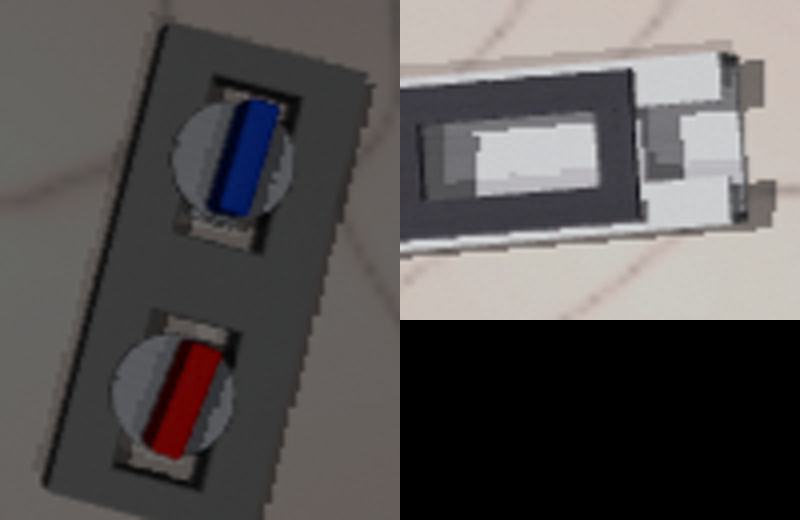

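```bash
cat > h.py <<'E'
from plant import *
import cv2,numpy as np
from scipy.optimize import minimize
def proj(p,X):
    c=np.atleast_2d(X)@p["R"].T+p["t"]; u=c@p["K"].T; return u[:,:2]/u[:,2:]
def plane(p,uv,z):
    r=p["R"].T@np.linalg.solve(p["K"],[*uv,1]); c=-p["R"].T@p["t"]; return (c+r*(z-c[2])/r[2])[:2]
def mask(p,col):
    h=cv2.cvtColor(p["pixels"],cv2.COLOR_RGB2HSV)
    lo,hi=(112,126) if col=="blue" else (0,6)
    m=((h[...,0]>=lo)&(h[...,0]<=hi)&(h[...,1]>150)&(h[...,2]>40)).astype(np.uint8)
    return m
def box(x,y,z,a):
    l=np.array([[i*.022,j*.006,k] for i in(-1,1) for j in(-1,1) for k in(.005,.045)])
    c,s=np.cos(a),np.sin(a); return l@np.array([[c,s,0],[-s,c,0],[0,0,1]])+[x,y,z]
def fit(ps,ms,z,x0,fixz=True):
    def cost(v):
        e=0
        for p,m in zip(ps,ms):
            hull=cv2.convexHull(proj(p,box(v[0],v[1],z if fixz else v[3],v[2])).astype(np.float32))[:,0]
            im=np.zeros((480*1,640),np.uint8); cv2.fillConvexPoly(im,np.round((hull)*16).astype(np.int32),255,cv2.LINE_AA,4)
            e+=np.abs(im/255.-m).sum()
        return e
    n=len(x0); st=np.array([.006,.006,.15,.006][:n]); S=np.vstack([x0]+[x0+st*np.eye(n)[i] for i in range(n)])
    r=minimize(cost,x0,method="Nelder-Mead",options=dict(initial_simplex=S,xatol=1e-4,fatol=.1)); return r.x,r.fun
E
python3 - <<'E'
from h import *
ps=[read_camera(n) for n in("top","side")]
ms=[]
for p,(u,v) in zip(ps,((436,249),(365,300))):
    m=mask(p,"blue"); k=np.zeros_like(m); k[v-30:v+30,u-30:u+30]=1; m*=k; ms.append(m); print(m.sum())
x0=plane(ps[0],(437,248),.07)
for sel in ([0],[1],[0,1]):
    print(fit([ps[i] for i in sel],[ms[i] for i in sel],.036,np.array([*x0,-.3])))
cr=[(416,125),(597,110),(600,187),(420,201)]
W=np.array([plane(ps[0],(160+(u-399.5)/4-.5,235+(v+.5)/4-.5),.045) for u,v in cr]); print(W,W.mean(0))
print("angle",[np.degrees(np.arctan2(*(W[a]-W[b])[::-1])) for a,b in((0,1),(3,2))], np.linalg.norm(W-np.roll(W,1,0),axis=1))
print("side win",proj(ps[1],np.c_[W,[.045]*4]))
s=get_state();print(s["time"])
R=ps[1]["pixels"][140:235,190:310,::-1]; cv2.imwrite("pics/c2.png",cv2.convertScaleAbs(cv2.resize(R,None,fx=6,fy=6,interpolation=cv2.INTER_CUBIC),alpha=2))
E
```

```text
227
139
(array([ 0.61282784, -0.17763438, -0.44434012]), np.float64(168.87843137254902))
(array([ 0.61669343, -0.16640103,  1.02852633]), np.float64(350.85490196078433))
(array([ 0.61356119, -0.17794477, -0.48635159]), np.float64(646.2156862745098))
[[0.58867138 0.24629429]
 [0.59439339 0.17449754]
 [0.56422681 0.17302733]
 [0.55882974 0.24429132]] [0.57653033 0.20952762]
angle [np.float64(94.55668606376997), np.float64(94.33094200943314)] [0.02990879 0.07202441 0.03020238 0.07146808]
side win [[262.79993699 173.05524203]
 [277.5524635  191.09356044]
 [264.36699137 195.39185391]
 [250.19621423 177.1435138 ]]
0.6
```

View pics/c2.png

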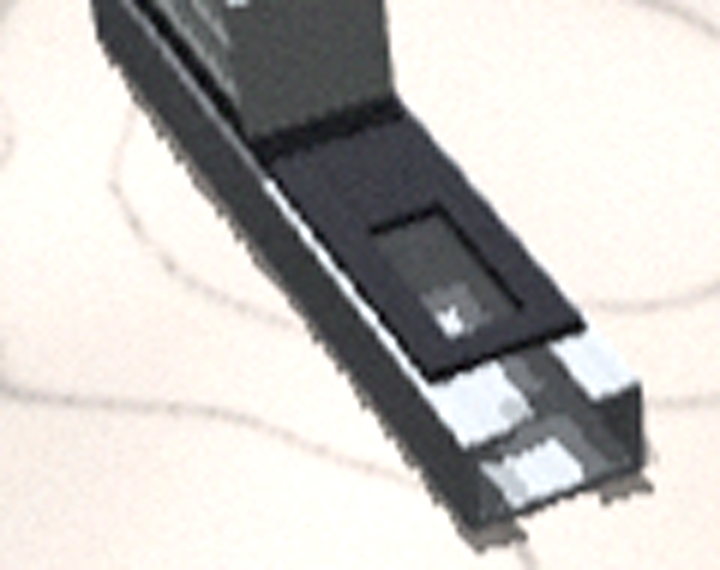

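The window corners I predicted from the top view land within about 1 px of the side view's corners (crop ≈ (440,203), (523,305), (445,340), (370,232)), so the window is confirmed. The handle mask is missing the darker side face, so I'll loosen it and refit.

```bash
sed -i 's/(112,126)/(105,130)/; s/\[...,1\]>150)&(h\[...,2\]>40)/[...,1]>150)\&(h[...,2]>15)/' h.py
python3 - <<'E'
from h import *
ps=[read_camera(n) for n in("top","side")]
ms=[]
for p,(u,v) in zip(ps,((436,249),(365,300))):
    m=mask(p,"blue"); k=np.zeros_like(m); k[v-30:v+30,u-30:u+30]=1; m*=k; ms.append(m); print(m.sum(),np.argwhere(m).mean(0))
x0=plane(ps[0],(436,249),.06)
for sel in ([0],[1],[0,1]):
  for a in (-.3,):
    print(fit([ps[i] for i in sel],[ms[i] for i in sel],.036,np.array([*x0,a])))
print([proj(p,[*x0,.06]) for p in ps])
E
```

```text
295 [248.94576271 435.50169492]
493 [298.84381339 364.76673428]
(array([ 0.61268898, -0.17615263, -0.36944517]), np.float64(104.07843137254902))
(array([ 0.61309329, -0.17701164, -0.14436246]), np.float64(123.28627450980392))
(array([ 0.6133829 , -0.17648725, -0.38023388]), np.float64(228.96078431372547))
[array([[436., 249.]]), array([[365.25980107, 299.70529248]])]
```

```bash
python3 - <<'E'
from h import *
t=cv2.imread("pics/top0.png"); print(t[249,422:450][:, ::-1].tolist())
s=cv2.imread("pics/side0.png"); print(s[303,345:385][:, ::-1].tolist())
E
```

```text
[[86, 88, 92], [86, 87, 92], [87, 88, 92], [86, 88, 91], [75, 77, 81], [74, 75, 79], [75, 76, 79], [57, 60, 68], [20, 23, 39], [0, 4, 29], [3, 6, 28], [0, 16, 71], [5, 28, 93], [7, 30, 96], [5, 29, 95], [4, 28, 94], [3, 27, 93], [3, 27, 93], [2, 20, 79], [32, 36, 53], [46, 48, 51], [48, 49, 52], [48, 49, 52], [78, 80, 84], [85, 87, 90], [85, 87, 90], [61, 62, 64], [55, 56, 56]]
[[60, 62, 61], [58, 60, 60], [55, 56, 57], [55, 58, 58], [55, 55, 56], [52, 53, 52], [38, 44, 52], [0, 5, 24], [5, 5, 29], [0, 6, 29], [1, 6, 29], [3, 5, 31], [1, 4, 30], [4, 8, 30], [0, 7, 29], [2, 5, 28], [3, 9, 31], [0, 0, 28], [1, 6, 29], [0, 2, 27], [0, 3, 27], [0, 3, 26], [2, 6, 30], [3, 8, 29], [0, 2, 28], [1, 8, 28], [2, 3, 29], [0, 2, 27], [0, 2, 25], [0, 4, 27], [2, 9, 29], [0, 5, 28], [0, 1, 25], [14, 14, 16], [12, 11, 12], [19, 20, 20], [48, 51, 52], [60, 62, 62], [58, 61, 62], [57, 59, 59]]
```

```bash
cat >> h.py <<'E'
def bmask(p,u,v,r=30):
    i=p["pixels"].astype(int); m=((i[...,2]-i[...,0]>14)&(i[...,2]>1.7*i[...,0])).astype(np.uint8)
    k=np.zeros_like(m); k[v-r:v+r,u-r:u+r]=1; return m*k
E
python3 - <<'E'
from h import *
ps=[read_camera(n) for n in("top","side")]
ms=[bmask(ps[0],436,249),bmask(ps[1],365,300)]
x0=np.array([.613,-.177]); print([m.sum() for m in ms])
for sel in ([0],[1],[0,1]):
  for a in (-.3,-.2):
    r=fit([ps[i] for i in sel],[ms[i] for i in sel],.036,np.array([*x0,a])); print(r)
for j,p in enumerate(ps):
    im=p["pixels"][:,:,::-1].copy(); im=cv2.resize(im,None,fx=8,fy=8,interpolation=cv2.INTER_NEAREST); im=cv2.convertScaleAbs(im,alpha=2)
    h=cv2.convexHull(proj(p,box(*r[0][:2],.036,r[0][2])).astype(np.float32))[:,0]
    cv2.polylines(im,[np.round(h*8+4).astype(int)],True,(0,255,255))
    u,v=((436,249),(365,300))[j]; c=im[(v-30)*8:(v+30)*8,(u-25)*8:(u+25)*8]; o=c if j==0 else np.hstack([o,c])
cv2.imwrite("pics/c3.png",o)
E
```

```text
[np.uint64(313), np.uint64(508)]
(array([ 0.61275906, -0.1759135 , -0.31579722]), np.float64(87.10196078431372))
(array([ 0.61215395, -0.17616894, -0.3467516 ]), np.float64(87.09019607843138))
(array([ 0.6126557 , -0.17696506, -0.13532569]), np.float64(108.50196078431372))
(array([ 0.61209175, -0.17702394, -0.12202104]), np.float64(108.79607843137255))
(array([ 0.61227524, -0.17646539, -0.36322097]), np.float64(199.65098039215687))
(array([ 0.61341873, -0.17682149, -0.3740088 ]), np.float64(199.20392156862744))
```

View pics/c3.png

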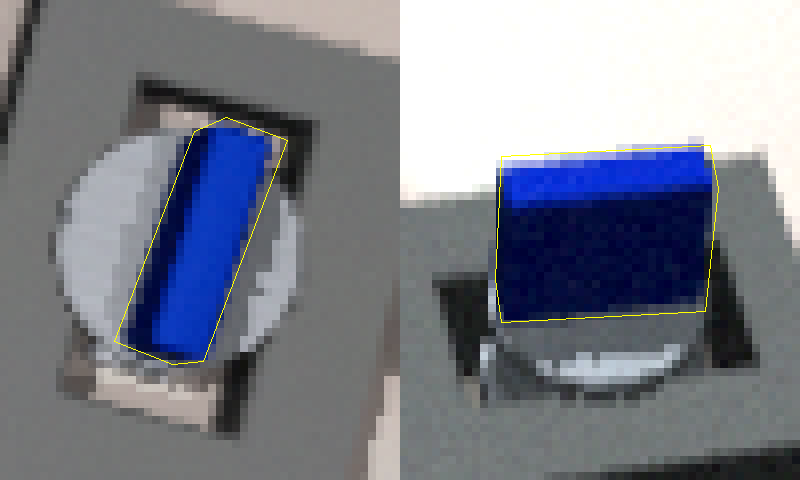

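The overlay agrees in both views to about 1 mm. Reading the bright top-face edges in the crop ((150,345)→(205,130)), the handle yaw is about -14.6°. Next is the helper that works out moves, then the approach.

```bash
cat > go.py <<'E'
import sys,numpy as np
from plant import get_state
from scipy.spatial.transform import Rotation as R
s=get_state(); q=R.from_quat(s["tcp_rot"]); M=q.as_matrix(); p=np.array(s["eef_pos"])
print("t %.2f pos"%s["time"],p.round(4),"yaw %.1f tilt %.2f"%(np.degrees(np.arctan2(M[1,0],M[0,0])),np.degrees(np.arccos(-M[2,2]))),"F",np.round(s["contact_force"],1),"op %.3f"%s["opening"],"ff",np.round(s["finger_force"],1),"q6 %.2f"%s["qpos"][5])
if len(sys.argv)>4:
    x,y,z,a=map(float,sys.argv[1:5]); T=R.from_euler("z",a,degrees=True)*R.from_euler("x",np.pi)
    print("translation",(M.T@(np.array([x,y,z])-p)/.75).round(4),"twist",((q.inv()*T).as_rotvec()/np.radians(60)).round(4))
E
python3 go.py .613 -.177 .2 -14.6
```

```text
t 0.80 pos [ 0.2032 -0.6437  0.2313] yaw 17.5 tilt 0.00 F [-0.1  0.6 -0.1] op 0.997 ff 0.0 q6 -0.15
translation [ 0.7083 -0.4289  0.0418] twist [0.     0.     0.5353]
```

>>> arm_command(steps=[{"translation":[0.708,-0.429,0.042],"twist":[0,0,0.535],"fingers":1},{"translation":[0.708,-0.429,0.042],"twist":[0,0,0.535],"fingers":1},{"translation":[0.708,-0.429,0.042],"twist":[0,0,0.535],"fingers":1},{"translation":[0.708,-0.429,0.042],"twist":[0,0,0.535],"fingers":1},{"translation":[0.708,-0.429,0.042],"twist":[0,0,0.535],"fingers":1}])

```text
time: 1.42
eef_pos: [0.4099, -0.4079, 0.2158]
tcp_rot: [0.992, -0.127, 0.0, 0.0]
contact_force: [0.2, 0.3, -0.8]
opening: 0.999
finger_force: 0.0
```

```bash
python3 go.py .613 -.177 .17 -14.6
```

```text
t 1.43 pos [ 0.4099 -0.4079  0.2158] yaw -14.6 tilt 0.05 F [ 0.2  0.3 -0.8] op 0.999 ff 0.0 q6 0.87
translation [ 0.1844 -0.3662  0.061 ] twist [ 0.0005 -0.0007  0.    ]
```

>>> arm_command(steps=[{"translation":[0.184,-0.366,0.061],"twist":[0,0,0],"fingers":0},{"translation":[0.184,-0.366,0.061],"twist":[0,0,0],"fingers":0},{"translation":[0.184,-0.366,0.061],"twist":[0,0,0],"fingers":0},{"translation":[0.184,-0.366,0.061],"twist":[0,0,0],"fingers":0},{"translation":[0.184,-0.366,0.061],"twist":[0,0,0],"fingers":0}])

```text
time: 2.05
eef_pos: [0.6127, -0.1768, 0.1698]
tcp_rot: [0.992, -0.127, 0.0, 0.0]
contact_force: [0.3, -0.7, 0.5]
opening: 0.495
finger_force: 0.0
```

```bash
python3 go.py .613 -.177 .1 -14.6
```

```text
t 2.05 pos [ 0.6127 -0.1768  0.1698] yaw -14.6 tilt 0.05 F [ 0.3 -0.7  0.5] op 0.495 ff 0.0 q6 1.39
translation [0.0003 0.0001 0.0931] twist [ 0.0003 -0.0008  0.0005]
```

>>> arm_command(steps=[{"translation":[0,0,0.06],"twist":[0,0,0],"fingers":0},{"translation":[0,0,0.11],"twist":[0,0,0],"fingers":0},{"translation":[0,0,0.145],"twist":[0,0,0],"fingers":0},{"translation":[0,0,0.162],"twist":[0,0,0],"fingers":0},{"translation":[0,0,0.162],"twist":[0,0,0],"fingers":0}])

```text
time: 2.68
eef_pos: [0.6111, -0.1784, 0.0477]
tcp_rot: [0.992, -0.127, -0.001, -0.0]
contact_force: [-0.2, 0.2, 1.3]
opening: 0.502
finger_force: 0.0
```

>>> arm_command(grip_force=60, steps=[{"translation":[0,0,0],"twist":[0,0,0],"fingers":-1},{"translation":[0,0,0],"twist":[0,0,0],"fingers":-1},{"translation":[0,0,0],"twist":[0,0,0],"fingers":-1},{"translation":[0,0,0],"twist":[0,0,0],"fingers":-1},{"translation":[0,0,0],"twist":[0,0,0],"fingers":-1}])

```text
time: 3.3
eef_pos: [0.6126, -0.1791, 0.0502]
tcp_rot: [0.992, -0.127, 0.002, 0.001]
contact_force: [0.0, 0.3, 6.5]
opening: 0.128
finger_force: 59.3
```

```bash
python3 go.py
```

```text
t 3.30 pos [ 0.6126 -0.1791  0.0502] yaw -14.6 tilt 0.18 F [0.  0.3 6.5] op 0.128 ff 59.3 q6 1.38
```

>>> arm_command(steps=[{"translation":[0,0,-0.03],"twist":[0,0,0],"fingers":-1},{"translation":[0,0,-0.08],"twist":[0,0,0],"fingers":-1},{"translation":[0,0,-0.14],"twist":[0,0,0],"fingers":-1},{"translation":[0,0,-0.16],"twist":[0,0,0],"fingers":-1},{"translation":[0,0,-0.16],"twist":[0,0,0],"fingers":-1}])

```text
time: 3.92
eef_pos: [0.6118, -0.1786, 0.1694]
tcp_rot: [0.992, -0.127, 0.001, 0.0]
contact_force: [0.6, 0.0, -1.0]
opening: 0.131
finger_force: 58.5
```

```bash
python3 go.py .576 .209 .17 45; python3 go.py .576 .209 .17 40
```

```text
t 3.92 pos [ 0.6118 -0.1786  0.1694] yaw -14.6 tilt 0.12 F [ 0.6  0.  -1. ] op 0.131 ff 58.5 q6 1.38
translation [-0.1763 -0.4882 -0.0014] twist [ 0.0014 -0.0016 -0.9929]
t 3.92 pos [ 0.6118 -0.1786  0.1694] yaw -14.6 tilt 0.12 F [ 0.6  0.  -1. ] op 0.131 ff 58.5 q6 1.38
translation [-0.1763 -0.4882 -0.0014] twist [ 0.0013 -0.0017 -0.9096]
```

>>> arm_command(steps=[{"translation":[-0.025,-0.07,0],"twist":[0,0,-0.16],"fingers":-1},{"translation":[-0.053,-0.146,0],"twist":[0,0,-0.32],"fingers":-1},{"translation":[-0.08,-0.22,0],"twist":[0,0,-0.48],"fingers":-1},{"translation":[-0.106,-0.293,0],"twist":[0,0,-0.64],"fingers":-1},{"translation":[-0.132,-0.366,0],"twist":[0,0,-0.8],"fingers":-1}])

```text
time: 4.55
eef_pos: [0.5826, 0.1138, 0.1651]
tcp_rot: [0.957, 0.29, -0.002, -0.001]
contact_force: [-0.1, -0.7, 0.4]
opening: 0.131
finger_force: 58.7
```

```bash
python3 go.py .576 .209 .17 94.4
```

```text
t 4.55 pos [0.5826 0.1138 0.1651] yaw 33.7 tilt 0.29 F [-0.1 -0.7  0.4] op 0.131 ff 58.7 q6 1.00
translation [ 0.0631 -0.1105 -0.0064] twist [-0.0045  0.0023 -1.0112]
```

>>> arm_command(steps=[{"translation":[0.02,-0.035,-0.002],"twist":[0,0,-0.17],"fingers":-1},{"translation":[0.04,-0.07,-0.003],"twist":[0,0,-0.34],"fingers":-1},{"translation":[0.055,-0.096,-0.005],"twist":[0,0,-0.51],"fingers":-1},{"translation":[0.063,-0.11,-0.006],"twist":[0,0,-0.68],"fingers":-1},{"translation":[0.063,-0.11,-0.006],"twist":[0,0,-0.85],"fingers":-1}])

```text
time: 5.18
eef_pos: [0.5768, 0.2077, 0.1694]
tcp_rot: [0.738, 0.675, -0.002, -0.002]
contact_force: [0.1, 0.3, -0.2]
opening: 0.133
finger_force: 58.7
```

```bash
python3 go.py .576 .209 .17 94.4
```

```text
t 5.17 pos [0.5768 0.2077 0.1694] yaw 84.8 tilt 0.31 F [ 0.1  0.3 -0.2] op 0.133 ff 58.7 q6 0.27
translation [ 0.0016 -0.0013 -0.0008] twist [-0.0052  0.0008 -0.1592]
```

>>> arm_command(steps=[{"translation":[0.001,-0.001,0.02],"twist":[-0.005,0,-0.159],"fingers":-1},{"translation":[0.001,-0.001,0.05],"twist":[-0.005,0,-0.159],"fingers":-1},{"translation":[0.001,-0.001,0.075],"twist":[-0.005,0,-0.159],"fingers":-1},{"translation":[0.001,-0.001,0.08],"twist":[-0.005,0,-0.159],"fingers":-1},{"translation":[0.001,-0.001,0.08],"twist":[-0.005,0,-0.159],"fingers":-1}])

```text
time: 5.8
eef_pos: [0.5778, 0.2077, 0.1122]
tcp_rot: [0.682, 0.731, 0.001, 0.002]
contact_force: [0.4, 0.0, -1.0]
opening: 0.129
finger_force: 58.7
```

```bash
python3 go.py .576 .209 .1 94.4; python3 - <<'E'
from h import *
o=[]
for n,(u,v) in (("top",(190,270)),("side",(265,175))):
    p=read_camera(n); c=p["pixels"][v-50:v+50,u-40:u+40,::-1]; o.append(cv2.convertScaleAbs(cv2.resize(c,None,fx=5,fy=5,interpolation=cv2.INTER_CUBIC),alpha=2))
cv2.imwrite("pics/c4.png",np.hstack(o))
E
```

```text
t 5.80 pos [0.5778 0.2077 0.1122] yaw 94.0 tilt 0.24 F [ 0.4  0.  -1. ] op 0.129 ff 58.7 q6 0.11
translation [ 0.0019 -0.0024  0.0162] twist [ 0.0039  0.0005 -0.0075]
```

View pics/c4.png

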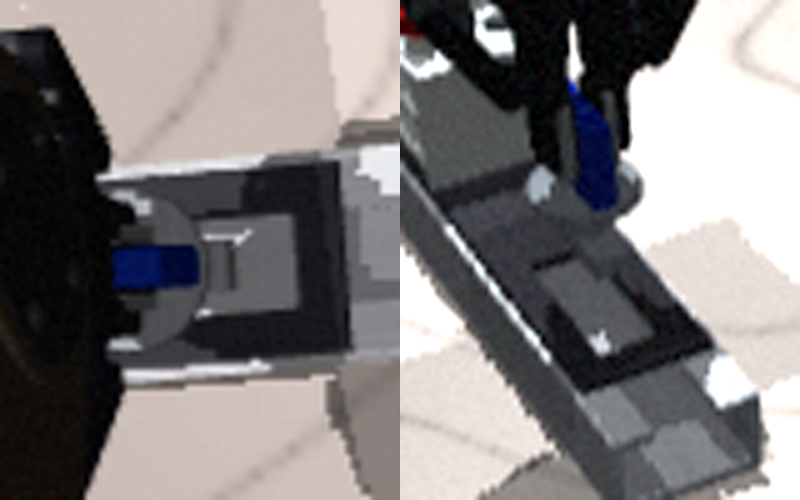

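The top crop has the handle at about (155,265) and the collar at about (150,275) over the window's rack end. Part of that offset is parallax, so I'll check the collar centring numerically.

```bash
python3 - <<'E'
from h import *
s=get_state(); x,y,z=s["eef_pos"]
a=np.linspace(0,2*np.pi,73)
for n,(u,v) in (("top",(190,270)),("side",(265,175))):
    p=read_camera(n); c=p["pixels"][v-50:v+50,u-40:u+40,::-1]; im=cv2.convertScaleAbs(cv2.resize(c,None,fx=5,fy=5,interpolation=cv2.INTER_CUBIC),alpha=2)
    X=np.c_[x+.024*np.cos(a),y+.024*np.sin(a),np.full(73,z-.014+.005)]
    d=lambda P,col:cv2.polylines(im,[np.round((proj(p,P)-[u-40,v-50]+.5)*5-.5).astype(int)],False,col)
    d(X,(0,255,255)); B=box(x,y,z-.014,np.radians(94.4)); d(B[[1,3,7,5,1]],(0,255,0)); d(B[[0,2,6,4,0]],(0,0,255))
    e=np.array([np.cos(np.radians(94.4)),np.sin(np.radians(94.4))]);f=np.array([-e[1],e[0]])
    W=np.array([[*(np.array([.576,.209])+i*.035*e+j*.015*f),.045] for i,j in((1,1),(1,-1),(-1,-1),(-1,1),(1,1))]); d(W,(255,0,255))
    o=im if n=="top" else np.hstack([o,im])
cv2.imwrite("pics/c5.png",o)
E
```

```text
(no output)
```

View pics/c5.png

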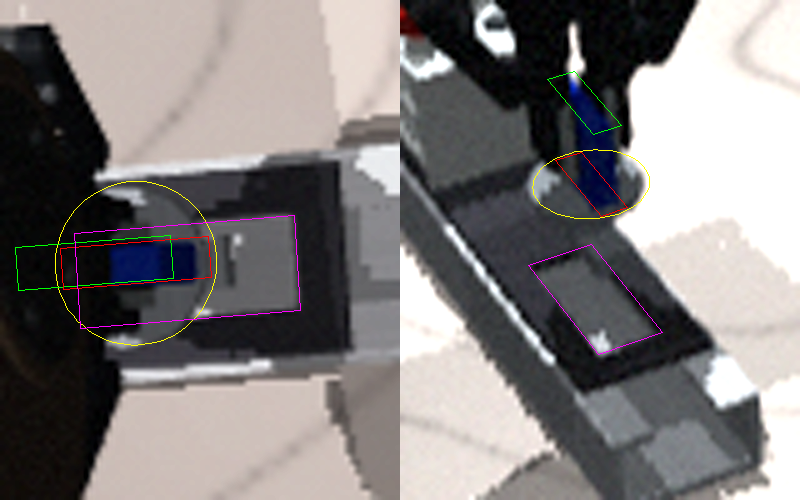

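The collar sits about 3 mm toward the rack from the prediction and is centred across the slot, well within clearance. Descending with a small correction.

```bash
python3 go.py .5765 .2065 .065 94.4
```

```text
t 6.00 pos [0.5788 0.2079 0.1139] yaw 94.0 tilt 0.42 F [-0.5 -0.4 -0.4] op 0.132 ff 58.7 q6 0.11
translation [-0.0017 -0.0037  0.0652] twist [ 0.0069  0.0002 -0.0073]
```

>>> arm_command(steps=[{"translation":[-0.0015,-0.002,0.015],"twist":[0,0,-0.007],"fingers":-1},{"translation":[-0.0015,-0.002,0.03],"twist":[0,0,-0.007],"fingers":-1},{"translation":[-0.0015,-0.002,0.045],"twist":[0,0,-0.007],"fingers":-1},{"translation":[-0.0015,-0.002,0.06],"twist":[0,0,-0.007],"fingers":-1},{"translation":[-0.0015,-0.002,0.06],"twist":[0,0,-0.007],"fingers":-1}])

```text
time: 6.62
eef_pos: [0.5758, 0.2063, 0.066]
tcp_rot: [0.68, 0.734, 0.0, 0.001]
contact_force: [0.2, -0.1, -0.6]
opening: 0.133
finger_force: 58.7
```

```bash
python3 go.py .5765 .2065 .058 94.4
```

```text
t 6.62 pos [0.5758 0.2063 0.066 ] yaw 94.4 tilt 0.12 F [ 0.2 -0.1 -0.6] op 0.133 ff 58.7 q6 0.10
translation [0.0001 0.0009 0.0106] twist [ 0.0019  0.0008 -0.0003]
```

No contact so far and the head is in the window. Lowering slowly until it seats.

>>> arm_command(steps=[{"translation":[0,0,0.004],"twist":[0,0,0],"fingers":-1},{"translation":[0,0,0.007],"twist":[0,0,0],"fingers":-1},{"translation":[0,0,0.009],"twist":[0,0,0],"fingers":-1},{"translation":[0,0,0.009],"twist":[0,0,0],"fingers":-1}])

```text
time: 7.12
eef_pos: [0.5769, 0.2066, 0.0611]
tcp_rot: [0.68, 0.734, 0.002, 0.002]
contact_force: [-0.5, -0.4, -1.4]
opening: 0.131
finger_force: 58.7
```

```bash
python3 go.py .5765 .2065 .058 94.4
```

```text
t 7.12 pos [0.5769 0.2066 0.0611] yaw 94.4 tilt 0.30 F [-0.5 -0.4 -1.4] op 0.131 ff 58.7 q6 0.10
translation [-0.     -0.0006  0.0041] twist [ 0.005   0.0004 -0.0004]
```

>>> arm_command(steps=[{"translation":[0,0,0.002],"twist":[0,0,0],"fingers":-1},{"translation":[0,0,0.003],"twist":[0,0,0],"fingers":-1},{"translation":[0,0,0.004],"twist":[0,0,0],"fingers":-1},{"translation":[0,0,0.004],"twist":[0,0,0],"fingers":-1}])

```text
time: 7.62
eef_pos: [0.5772, 0.2066, 0.0593]
tcp_rot: [0.68, 0.734, 0.002, 0.002]
contact_force: [-1.1, -0.1, 5.2]
opening: 0.13
finger_force: 59.7
```

```bash
python3 go.py .5765 .2065 .058 94.4
```

```text
t 7.62 pos [0.5772 0.2066 0.0593] yaw 94.4 tilt 0.29 F [-1.1 -0.1  5.2] op 0.130 ff 59.7 q6 0.10
translation [-0.     -0.0009  0.0017] twist [ 0.0048  0.0006 -0.0002]
```

The collar is seated: 5 N upward, and TCP 59 mm corresponds to the origin at 45 mm. Now the quarter turn.

>>> arm_command(steps=[{"translation":[0,0,0],"twist":[0,0,0.15],"fingers":-1},{"translation":[0,0,0],"twist":[0,0,0.3],"fingers":-1},{"translation":[0,0,0],"twist":[0,0,0.45],"fingers":-1},{"translation":[0,0,0],"twist":[0,0,0.6],"fingers":-1},{"translation":[0,0,0],"twist":[0,0,0.75],"fingers":-1}])

```text
time: 8.25
eef_pos: [0.5777, 0.2058, 0.0592]
tcp_rot: [0.91, 0.416, 0.003, 0.002]
contact_force: [-0.5, -3.0, 4.3]
opening: 0.128
finger_force: 59.6
```

```bash
python3 go.py .5765 .2065 .058 4.4
```

```text
t 8.25 pos [0.5777 0.2058 0.0592] yaw 49.1 tilt 0.38 F [-0.5 -3.   4.3] op 0.128 ff 59.6 q6 0.89
translation [-0.0004 -0.0018  0.0017] twist [ 0.0042 -0.005   0.7454]
```

>>> arm_command(steps=[{"translation":[0,0,0],"twist":[0,0,0.15],"fingers":-1},{"translation":[0,0,0],"twist":[0,0,0.3],"fingers":-1},{"translation":[0,0,0],"twist":[0,0,0.45],"fingers":-1},{"translation":[0,0,0],"twist":[0,0,0.6],"fingers":-1},{"translation":[0,0,0],"twist":[0,0,0.745],"fingers":-1}])

```text
time: 8.88
eef_pos: [0.5779, 0.2059, 0.0593]
tcp_rot: [0.999, 0.039, 0.004, 0.001]
contact_force: [-0.8, -2.7, 3.3]
opening: 0.127
finger_force: 59.5
```

>>> arm_command(steps=[{"translation":[0,0,0],"twist":[0,0,0],"fingers":-1},{"translation":[0,0,0],"twist":[0,0,0],"fingers":-1}])

```text
time: 9.12
eef_pos: [0.578, 0.2064, 0.0592]
tcp_rot: [0.999, 0.042, 0.004, 0.0]
contact_force: [-0.3, -2.1, 5.5]
opening: 0.132
finger_force: 59.7
```

```bash
python3 go.py .5765 .2065 .058 4.4
```

```text
t 9.12 pos [0.578  0.2064 0.0592] yaw 4.9 tilt 0.43 F [-0.3 -2.1  5.5] op 0.132 ff 59.7 q6 1.67
translation [-0.0019 -0.0003  0.0016] twist [ 0.001  -0.0071  0.0075]
```

>>> arm_command(steps=[{"translation":[0,0,0],"twist":[0,0,0],"fingers":0},{"translation":[0,0,0],"twist":[0,0,0],"fingers":0},{"translation":[0,0,0],"twist":[0,0,0],"fingers":0},{"translation":[0,0,0],"twist":[0,0,0],"fingers":0},{"translation":[0,0,-0.02],"twist":[0,0,0],"fingers":0}])

```text
time: 9.75
eef_pos: [0.5756, 0.2064, 0.0719]
tcp_rot: [0.999, 0.041, 0.001, 0.0]
contact_force: [-0.1, -0.3, 0.2]
opening: 0.5
finger_force: 0.0
```

>>> arm_command(steps=[{"translation":[0,0,-0.04],"twist":[0,0,0],"fingers":0},{"translation":[0,0,-0.1],"twist":[0,0,0],"fingers":0},{"translation":[0,0,-0.15],"twist":[0,0,0],"fingers":0},{"translation":[-0.1,0.1,-0.18],"twist":[0,0,0],"fingers":0},{"translation":[-0.15,0.2,-0.18],"twist":[0,0,0],"fingers":0}])

```text
time: 10.38
eef_pos: [0.507, 0.1047, 0.2056]
tcp_rot: [0.999, 0.042, 0.005, 0.0]
contact_force: [0.2, -1.1, -0.4]
opening: 0.503
finger_force: 0.0
```

>>> arm_command(steps=[{"translation":[0,0.1,0],"twist":[0,0,0],"fingers":0},{"translation":[0,0.15,0],"twist":[0,0,0],"fingers":0},{"translation":[0,0.15,0],"twist":[0,0,0],"fingers":0}])

```text
time: 10.75
eef_pos: [0.5167, -0.01, 0.2044]
tcp_rot: [0.999, 0.038, 0.004, 0.001]
contact_force: [-0.4, 0.6, 0.7]
opening: 0.5
finger_force: 0.0
```

```bash
python3 go.py; python3 - <<'E'
from h import *
s=get_state(); x,y,z=.577,.208,.045
o=[]
for n,(u,v) in (("top",(190,270)),("side",(265,175))):
    p=read_camera(n); c=p["pixels"][v-50:v+50,u-40:u+40,::-1]; im=cv2.convertScaleAbs(cv2.resize(c,None,fx=5,fy=5,interpolation=cv2.INTER_CUBIC),alpha=2)
    d=lambda P,col:cv2.polylines(im,[np.round((proj(p,P)-[u-40,v-50]+.5)*5-.5).astype(int)],False,col)
    B=box(x,y,z,np.radians(4.4)); d(B[[1,3,7,5,1]],(0,255,0)); d(B[[0,2,6,4,0]],(0,0,255)); o.append(im)
cv2.imwrite("pics/c6.png",np.hstack(o))
E
```

```text
t 10.75 pos [ 0.5167 -0.01    0.2044] yaw 4.4 tilt 0.44 F [-0.4  0.6  0.7] op 0.500 ff 0.0 q6 1.28
```

View pics/c6.png

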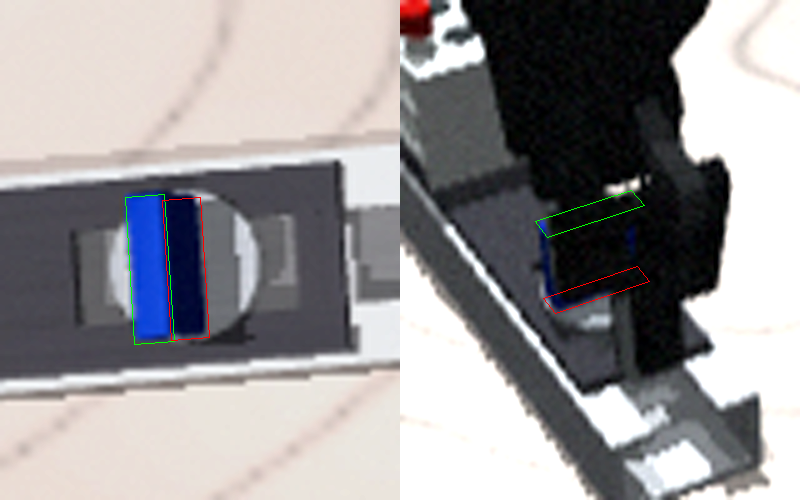

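The top crop shows the handle at (165,268), across the slot and upright. It matches the seated overlay at the window's centre to about 1 mm. The gripper is clear, with zero force, so I'm handing in.

```bash
python3 -c "
from plant import sign_off;print(sign_off())"
```

```text
the job is handed in; nothing more can be done
None
```

The T-bolt is seated in the window, turned across the slot and released, with the arm clear; I did not go near the red plug or the dishes, and the job was handed in at about 11 s of the 42 s allowed (no verdict came back).

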